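Set a sliding fit on a hold-down clamp

TASK

Set up the blue hold-down fixture so that the wooden offcut under its arm can just slide: first turn the brass hex nut clockwise (seen from above) until it is fully tight on the arm, then turn the black thumbscrew clockwise until it seats on the wood, and then back the thumbscrew off by a quarter turn. Finish while still holding the thumbscrew in the fingers at that setting, with the nut left tight, and leave the offcut, the small yellow screwdriver, the loose bolt and the marker pen where they lie.

Things in the scene. Friction and masses are not known exactly. Their poses are not given: they have to be found in the camera images.
- fixture: fixed fixture; origin under the centre of its aluminium base plate (110 x 190 x 8 mm), on the bench; z up. A blue arm 34 x 162 mm runs along local y, top 46 mm above the bench. Two upright screw axes: hex nut at local y +55 mm (on a steel boss 28 mm wide, top 56 mm above the bench), thumbscrew at local y -55 mm (above a brass bush 22 mm wide, top at 52 mm). Place and yaw vary
- hex_nut: brass hexagon nut, 30 mm across flats, 24 mm tall, captive on a fixed upright stud 10 mm thick that ends 88 mm above the bench. Origin at the centre of its underside, turning with it. Flats face local x and every 60 degrees from it. Seated, its underside is 56 mm above the bench; it sinks 3 mm a turn. A red dot on top marks local +x
- nut_grip (a point): point on the nut's axis 13 mm above its underside (69 mm above the bench when seated), the height to grip; axes as the nut's
- hex_nut_turn (a joint): turn of the nut in rad, growing clockwise seen from above (tightening); it comes up hard against its seat at 2.5 and cannot go farther; starts 0.7 to 1.5 rad short of that. Stays where it is left (friction about 0.06 N m)
- thumbscrew: black wing head: upright bar 44 mm long (local x), 12 mm thick (local y), 22 mm tall (27 at its ends), on an 11 mm steel shank with a brass pad below. Origin on the axis at the wing's underside, turning with it. Seated, the underside is 62 mm above the bench and the pad meets the wood; it sinks 5 mm a turn. A white dot marks the end at local +x
- thumb_grip (a point): point on the thumbscrew's axis 14 mm above the wing's underside (76 mm above the bench when seated), the height to grip; axes as the thumbscrew's
- thumbscrew_turn (a joint): turn of the thumbscrew in rad, growing clockwise seen from above (tightening); it seats hard at 4.5 and cannot go farther; starts 1.2 to 2.4 rad short of that. A quarter turn back is 1.57 rad less than seated. Stays where it is left (friction about 0.05 N m)
- wood_offcut: loose softwood offcut 38 x 110 x 18 mm lying on the base plate between two black guide strips, under the thumbscrew, its length along the fixture's local x; origin at the centre of its underside; leave in place
- screwdriver_small: loose small yellow and black screwdriver 145 mm long, 16 mm thick, lying on the bench behind the fixture; leave alone
- hex_bolt: loose steel hex bolt 40 mm long, lying on the bench in front of the fixture; leave alone
- marker_black: loose black marker pen 117 mm long, 14 mm thick, lying on the bench to the left; leave alone

How it is judged (in metres and radians):
On the way, in this order (a step that is already met when the one before it is completed fails the run):
1. the hex nut is fully tight (within 0.07 rad of its seat) while the thumbscrew is not yet seated (value of joint hex_nut_turn above 2.43 rad and value of joint thumbscrew_turn below 4.4 rad), for 0.2 s.
2. the thumbscrew is seated (within 0.07 rad), the nut still tight (value of joint thumbscrew_turn above 4.43 rad and value of joint hex_nut_turn above 2.35 rad), for 0.2 s.
At the end, for the whole second after the job is handed in: the thumbscrew stands a quarter turn (1.57 rad, within 0.26) back from its seat, still, gripped by the fingers with more than 3 N; the hex nut is still tight (within 0.15 rad of its seat) (value of joint thumbscrew_turn between 2.67 and 3.19 rad and velocity of joint thumbscrew_turn between -0.1 and 0.1 rad/s and value of joint hex_nut_turn above 2.35 rad and contact force between the fingers and thumbscrew above 3 N); the arm keeps its last pose, push and grip.
It fails at once if the wooden offcut is shifted by more than 15 mm (distance of wood_offcut from where it was at the start of the episode above 0.015 m).
It fails at once if the screwdriver, the bolt or the marker pen is shifted by more than 20 mm (distance of any of screwdriver_small, hex_bolt, marker_black from where it was at the start of the episode above 0.02 m).
It also fails if it takes over 64 s, if anything falls off the work surface, if the arm or the gripper's body presses on something with over 40 N, if the wrist force passes 120 N, or if a joint passes its speed limit or range.

ROBOT

A 6-joint arm with a two-finger parallel gripper is mounted at the origin on a cart in front of the work surface, level with it; the furniture and walls round the work are solid. World frame = base frame: x ahead of the robot, y to its left, z up, the work surface at z = 0. Lengths are in m, angles in degrees, forces in N, time in s.
With the tool pointing down it reaches from about 0.35 to 0.875 m from the base axis. Payload 4.2 kg.
Tool frame: the origin (TCP) lies midway between the tips of the shut fingers; the grasp point (between the pads) lies 19 mm behind it; z points along the fingers, y is the line along which they close (so a half turn about z gives the same grasp; the last joint's range is limited). The gripper opens to 87 mm and grips with 3 to 60 N. Pads are 19 mm wide; open, the fingers measure 117 mm over their backs; the gripper's body (75 mm by 190 mm) begins 51 mm behind the grasp point.
Start: joints at [-59.954, 22.042, 0.453, 0, -68.411, -14.817], TCP at [0.164, -0.603, 0.223] pointing down, gripper open.
Joint ranges: [-179.83, 179.83], [-69.29, 118.12], [-61.27, 80.66], [-181.25, 117.63], [-171.15, -9.14], [-177.46, 177.46]. Speed limits (degrees/s): [159.86, 159.86, 180, 180, 180, 180].

INTERFACE

Orientations are given as [roll, pitch, yaw] about the fixed x, y, z axes, in that order (R = Rz(yaw) Ry(pitch) Rx(roll)).
In Python, from workcell import env gives the robot as it stands. Calls block until the motion is done:
- env.goto(position, orientation): joint-space move of the TCP to a pose.
- env.move_straight(position, rotation=None, rate=0.15, force_limit=None): straight line of the TCP; rotation=None keeps the orientation; rate is the mean speed in m/s. With force_limit (N) it stops when the force on the tool has changed by that much, and returns True; else False.
- env.set_joints(angles): joint-space move.
- env.gripper_to(opening, grasp_force=None): opening from 0.0 (shut) to 1.0 (fully open); grasp_force is the grip in N (None keeps the last); returns when the fingers have stopped.
- env.dwell(seconds).
- env.inverse_kinematics(position, orientation): joint angles nearest the present ones, or None.
- env.read_state(): the state.
- env.grab_frame(name): name is "scene" or "top"; returns a dict with "image" (384x512x3 uint8, blue, green, red), "fx", "fy", "cx", "cy" (pixels), "position" and "orientation" of the camera in the world. Camera axes: x right, y up, looking along -z (the intrinsics and any distortion apply to the point x, -y, -z); pixel columns grow to the right and rows downward; lengths in m; the calibration is good to about 2 mm. A picture is of the moment at which its call begins. There is no depth.
A pose or a line that the arm cannot do raises env.Unreachable and nothing moves.
- env.close_job(): hands the job in; it is judged then, once.
Trained networks look in a picture, given as the dict that the camera call returned (one of the last four; its "shot" number tells which), for a name from the list of things; names that differ only in an ending like _2 or _b are one class to them, and where a whole thing is asked for, a point or a joint stands for the part that bears it (a point fixed in the world has none). Each returns a list of dicts, best first, with "score" (0 to 1); they miss things now and then, are a little off and sometimes report something else, mostly with a low value. They report only what shows in the picture. A call takes as long as a camera call.
- env.search_frame(picture, thing): "xyz" ([x, y, z] in m, in world coordinates, good to about 4 mm: the middle of the surface that is visible of it).
- env.trace(picture, thing): "mask" (384x512 bool, what is visible of it).
The state is a dict: "clock": time; "joint_positions": joint angles; "qvel": joint speeds; "joint_torque": joint torques, N m; "position": TCP position; "tool_rot": TCP orientation; "force": force on the tool from outside, world axes, zero at the start; "wrist_torque": the same for the moment, N m; "opening": opening from 0.0 (shut) to 1.0 (fully open); "finger_force": force on a finger pad.
Only numpy, scipy, OpenCV 4.12 (cv2) and the standard library are available. Lean on these libraries where they do the work, as an engineer would, in place of code of your own. Each camera call takes 0.05 s, during which the arm holds its last target. There are 200 camera calls.

## Working session

There is one attempt and no reset: what is moved stays moved. The work goes in short steps, each a Python script; the robot and the scene stay as the last script left them, time stands still between calls to the robot, and variables do not carry over. Pictures are saved under pics/ and viewed, at most 10 in all, crops included, and the job is handed in when it is done.

```bash
mkdir -p pics; ls; python3 - <<'E'
from workcell import env
import cv2,numpy as np
for n in("top","scene"):
    f=env.grab_frame(n); cv2.imwrite(f"pics/{n}0.png",f["image"])
    print(n,f["fx"],f["fy"],f["cx"],f["cy"],f["position"],f["orientation"],[k for k in f])
    for t in("hex_nut","thumbscrew","fixture","wood_offcut","screwdriver_small","hex_bolt","marker_black"):
        print(t,[(np.round(d["xyz"],4).tolist(),round(d["score"],2)) for d in env.search_frame(f,t)][:2])
print(env.read_state())
E
```

```text
pics
workcell.py
top 405.14825426842725 405.14825426842725 257.5668394052247 194.3225848712936 [0.41981284 0.30905987 0.94553476] [  5.83392574  -1.85212256 -90.05368383] ['image', 'fx', 'fy', 'cx', 'cy', 'position', 'orientation', 'shot']
hex_nut [([0.5027, 0.2712, 0.0836], 0.55)]
thumbscrew [([0.5411, 0.1648, 0.0872], 0.41)]
fixture [([0.5173, 0.2288, 0.0087], 0.79), ([0.5027, 0.2703, 0.0809], 0.47)]
wood_offcut [([0.56, 0.168, 0.0239], 0.94)]
screwdriver_small [([0.6122, 0.2938, 0.0121], 0.5)]
hex_bolt []
marker_black [([0.3935, 0.4447, 0.0108], 0.51)]
scene 410.2144048949918 410.2144048949918 259.1020730578104 191.96643307915627 [-0.12259784  0.6045704   0.60706876] [  53.18697247    0.54162314 -115.95282748] ['image', 'fx', 'fy', 'cx', 'cy', 'position', 'orientation', 'shot']
hex_nut []
thumbscrew [([0.5389, 0.1639, 0.0781], 0.69)]
fixture [([0.4988, 0.2394, 0.0144], 0.97)]
wood_offcut [([0.5184, 0.1659, 0.0288], 0.67)]
screwdriver_small [([0.6047, 0.2935, 0.0091], 0.45)]
hex_bolt [([0.4083, 0.2437, 0.0109], 0.49)]
marker_black [([0.3843, 0.4511, 0.0156], 0.75)]
{'clock': 0.8, 'joint_positions': array([-5.99520458e+01,  2.20422459e+01,  4.53276282e-01, -8.08016965e-04,
       -6.84138195e+01, -1.48155523e+01]), 'qvel': array([-0.06843922, -0.03193994,  0.05638541,  0.09608005,  0.12469837,
        0.08076612]), 'joint_torque': array([ 1.89045968e-04, -3.90408504e+01,  1.87611169e+01,  4.22417030e+00,
        1.54555170e-02, -2.56079488e-05]), 'position': array([ 0.164215  , -0.6030092 ,  0.22254646]), 'tool_rot': array([ 1.79997112e+02,  1.31619955e-05, -1.64767895e+02]), 'force': array([ 0.20865768, -1.10117094, -0.10225548]), 'wrist_torque': array([-0.02940797,  0.03464157,  0.03234285]), 'finger_force': 0.0, 'opening': 1.0036172495803286}
```

```bash
python3 - <<'E'
import cv2
i=cv2.imread("pics/top0.png")
cv2.imwrite("pics/top0c.png",cv2.resize(i[130:290,190:390],None,fx=4,fy=3.75,interpolation=cv2.INTER_CUBIC)[:600,:800])
cv2.imwrite("pics/top0c.png",cv2.resize(i[130:280,190:390],None,fx=4,fy=4,interpolation=cv2.INTER_CUBIC))
E
```

```text
(no output)
```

View pics/top0c.png

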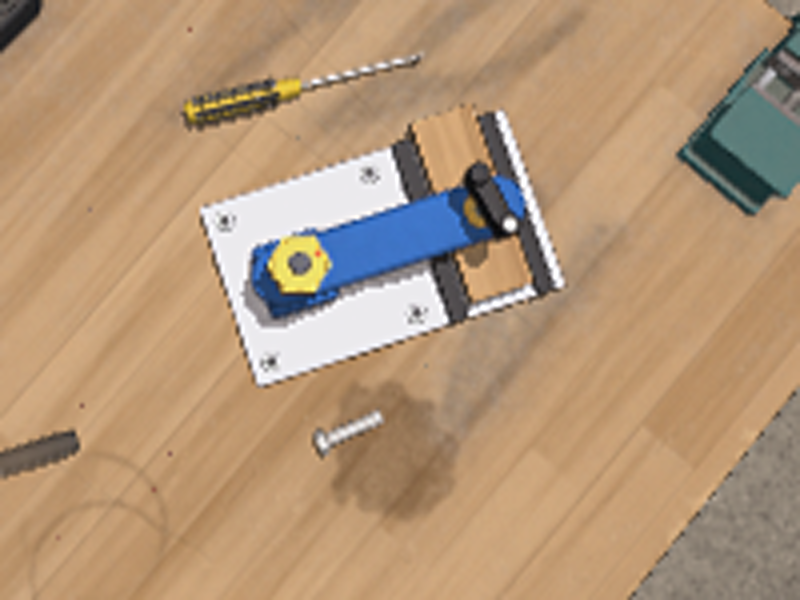

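View pics/scene0.png

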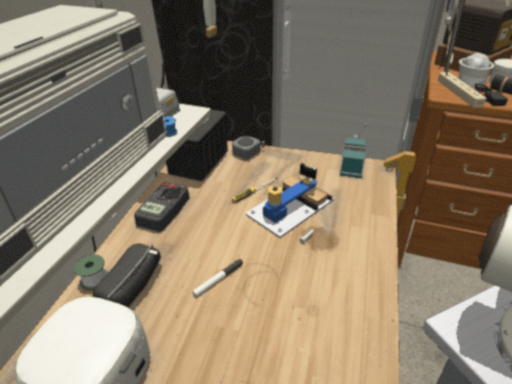

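The top view shows the nut at crop (300,263), which is pixel (265,196), with its red dot at crop (318,253). The wing runs from crop (478,172) to the white dot at (510,225). The base plate corners are clear, and the scene view shows nothing tall close to the fixture. Next I'll fit the fixture pose, the nut hexagon yaw and the wing yaw.

```bash
cat > h.py <<'E'
import numpy as np, cv2
from scipy.spatial.transform import Rotation as R
def proj(f,P):
    P=np.atleast_2d(P); M=R.from_euler('xyz',f["orientation"],degrees=True).as_matrix()
    c=(P-f["position"])@M; d=-c[:,2]
    return np.c_[f["cx"]+f["fx"]*c[:,0]/d, f["cy"]-f["fy"]*c[:,1]/d]
def unproj(f,uv,z):
    uv=np.atleast_2d(uv).astype(float); M=R.from_euler('xyz',f["orientation"],degrees=True).as_matrix()
    d=np.c_[(uv[:,0]-f["cx"])/f["fx"],-(uv[:,1]-f["cy"])/f["fy"],-np.ones(len(uv))]@M.T
    return f["position"]+d*((z-f["position"][2])/d[:,2])[:,None]
E
python3 - <<'E'
from workcell import env
from h import *
from scipy.optimize import least_squares
f=env.grab_frame("top"); c=lambda p:(np.array(p,float)+.5)/4-.5+[190,130]
w=unproj(f,c([(202,207),(503,110),(563,285),(260,385)]),.008)[:,:2]
L=np.array([(55,95),(55,-95),(-55,-95),(-55,95)])/1e3
def T(p,l): a=p[2]; return np.array(l)@np.array([[np.cos(a),np.sin(a)],[-np.sin(a),np.cos(a)]])+p[:2]
s=least_squares(lambda p:(T(p,L)-w).ravel(),[.52,.22,.35]); p=s.x
print("fix",p[:2],np.degrees(p[2]),"res",np.abs(s.fun).max())
print("nut ax",T(p,[0,.055]),"thumb ax",T(p,[0,-.055]))
print("stud px->",unproj(f,c([(300,263)]),.088))
e=unproj(f,c([(478,172),(510,225)]),.0905); d=(e[1]-e[0]);print("wing",e.mean(0),"yaw",np.degrees(np.arctan2(d[1],d[0])),np.linalg.norm(d))
hsv=cv2.cvtColor(f["image"],cv2.COLOR_BGR2HSV)
m=cv2.inRange(hsv,(20,130,120),(36,255,255)); m[:,:240]=0;m[:185]=0;m[215:]=0;m[:,290:]=0
# fit hexagon top: silhouette of prism z .0565-.0805
from scipy.optimize import minimize
mm=env.trace(f,"hex_nut"); print("trace",[(t["score"],t["mask"].sum()) for t in mm][:2],(m>0).sum())
mask=mm[0]["mask"] if mm else m>0
ys,xs=np.mgrid[180:220,240:290]; tgt=cv2.GaussianBlur(mask.astype(np.float32),(0,0),.7)[180:220,240:290]
def sil(q):
    a=q[2]+np.radians(30+60*np.arange(6)); r=.015/np.cos(np.pi/6)
    P=[np.c_[q[0]+r*np.cos(a),q[1]+r*np.sin(a),0*a+z] for z in(.0565,.0805)]
    h=cv2.convexHull(((proj(f,np.vstack(P))-[240,180]+.5)*16).astype(np.float32)).astype(int)
    im=np.zeros((640,800),np.uint8);cv2.fillConvexPoly(im,h,1)
    return cv2.GaussianBlur(cv2.resize(im.astype(np.float32),(50,40),interpolation=cv2.INTER_AREA),(0,0),.7)
x0=T(p,[0,.055]); best=[]
for a in range(-30,30,4):
    b=minimize(lambda q:((sil([x0[0]+q[0]/1e3,x0[1]+q[1]/1e3,np.radians(q[2]*5)])-tgt)**2).sum(),[0,0,a/5],method="Nelder-Mead")
    best.append((b.fun,b.x[:2].round(1).tolist(),round(b.x[2]*5%60,1)))
for b in sorted(best)[:5]:print(b)
d=unproj(f,c([(318,253)]),.0805)[0,:2]-T(p,[0,.055]);print("dot yaw",np.degrees(np.arctan2(d[1],d[0])))
i=cv2.imread("pics/top0.png")[180:220,240:290]
cv2.imwrite("pics/nut.png",cv2.resize(np.hstack([i,np.repeat((tgt*255).astype(np.uint8)[...,None],3,2)]),None,fx=8,fy=8,interpolation=cv2.INTER_CUBIC))
E
```

```text
fix [0.5232792  0.21382411] 18.1659082364019 res 0.002005871492599412
nut ax [0.50613187 0.26608279] thumb ax [0.54042653 0.16156544]
stud px-> [[0.50523377 0.26621252 0.088     ]]
wing [0.5399224  0.16234203 0.0905    ] yaw -149.55890090959318 0.033119262754488815
trace [(0.44, np.int64(197))] 119
(np.float64(7.435014724731445), [0.0, 0.0], np.float64(56.5))
(np.float64(7.573678493499756), [0.0, 0.0], np.float64(1.9))
(np.float64(7.587823867797852), [0.0, 0.0], np.float64(58.1))
(np.float64(7.627212047576904), [0.0, 0.0], np.float64(53.8))
(np.float64(7.705432415008545), [0.0, 0.0], np.float64(5.9))
dot yaw -62.068723296265354
```

View pics/nut.png

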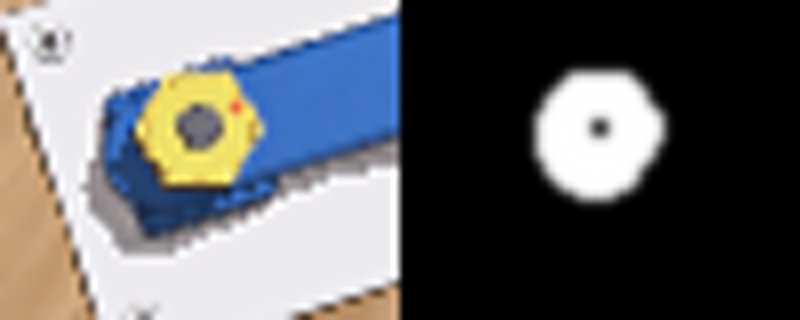

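The nut flats face ±x, so its yaw is about -61° (equivalent to -1°). The nut axis is near (0.5057, 0.2662) and the thumbscrew axis near (0.540, 0.162) with yaw -149.5°. Next I'll grip and turn the nut.

```bash
cat >> h.py <<'E'
def turn(env,xy,z0,yaw0,pitch,step,n,stop):
    """rotate by step deg per move about vertical, following the thread; stop on wrist torque"""
    b=np.array(env.read_state()["wrist_torque"]); a=0
    for k in range(n):
        a+=step
        env.set_joints(env.inverse_kinematics([xy[0],xy[1],z0+pitch*a/360],[180,0,yaw0+a]))
        s=env.read_state(); t=s["wrist_torque"]-b
        print(k,"cmd",round(yaw0+a,1),"yaw",round(s["tool_rot"][2],2),"tau",t.round(2),"F",np.round(s["force"],1),"ff",round(s["finger_force"],1),"t",round(s["clock"],1))
        if abs(t[2])>stop: return a,True
    return a,False
E
python3 - <<'E'
from workcell import env
from h import *
x,y=.5057,.2662
env.gripper_to(.62)
env.goto([x,y,.2],[180,0,29]); print(env.read_state()["joint_positions"].round(1),env.read_state()["clock"])
env.move_straight([x,y,.1]); 
hit=env.move_straight([x,y,.0507],rate=.06,force_limit=8); print("hit",hit)
env.gripper_to(0,40)
s=env.read_state();print(s["opening"],s["finger_force"],s["force"],s["wrist_torque"],s["position"],s["tool_rot"],s["clock"])
f=env.grab_frame("top");i=f["image"];cv2.imwrite("pics/g1.png",cv2.resize(i[140:260,200:360],None,fx=4,fy=4))
E
```

```text
[ 43.9  17.8  -9.2   0.  -62.9  75. ] 5.0167
hit False
0.3384240107302153 40.00010410669347 [-3.03442951  4.95577877  0.57240043] [1.09194161 0.98274667 0.09792824] [0.5055591  0.26740785 0.0509265 ] [-1.79922273e+02 -7.95027870e-02  2.90203359e+01] 7.3667
```

```bash
python3 - <<'E'
from workcell import env
from h import *
a,h=turn(env,(.5053,.2676),.0508,29,3e-3,-6,17,.45);print(a,h)
s=env.read_state();print(s["opening"],s["position"],s["joint_positions"].round(1))
E
```

```text
0 cmd 23 yaw 23.13 tau [-1.23 -0.89 -0.03] F [-0.3  1.   1. ] ff 40.0 t 7.7
1 cmd 17 yaw 17.21 tau [-1.12 -0.9  -0.06] F [-1.3 -0.2  0.3] ff 40.0 t 7.9
2 cmd 11 yaw 11.25 tau [-1.09 -0.78 -0.07] F [-0.1  0.7  1.4] ff 40.0 t 8.2
3 cmd 5 yaw 5.28 tau [-0.96 -0.69 -0.13] F [-1.8  0.8  1.4] ff 40.0 t 8.4
4 cmd -1 yaw -0.71 tau [-0.8  -0.66 -0.07] F [-0.1  2.8  1.6] ff 40.0 t 8.7
5 cmd -7 yaw -6.71 tau [-0.67 -0.56 -0.08] F [-1.7  2.5  2.7] ff 40.0 t 8.9
6 cmd -13 yaw -12.71 tau [-0.42 -0.52 -0.14] F [-1.8  3.2  2.1] ff 40.0 t 9.2
7 cmd -19 yaw -18.71 tau [-0.18 -0.46 -0.08] F [-2.3  3.1  2.1] ff 40.0 t 9.4
8 cmd -25 yaw -24.7 tau [ 0.02 -0.44 -0.06] F [-1.3  5.1  2.1] ff 40.0 t 9.7
9 cmd -31 yaw -30.67 tau [ 0.19 -0.4  -0.05] F [-0.5  4.4  1.6] ff 40.0 t 9.9
10 cmd -37 yaw -36.53 tau [ 0.23 -0.41  0.43] F [-2.9  4.8  2.7] ff 40.0 t 10.2
11 cmd -43 yaw -42.48 tau [-0.22 -1.11  0.99] F [0.9 3.5 0.8] ff 40.0 t 10.4
-72 True
0.34820086509240755 [0.50598062 0.26794243 0.05047723] [ 44.1  27.3 -19.2   0.1 -43.4   3.3]
```

Torque climbed sharply to 1 Nm after about 65° of turn, which is the seat. I'll hold, release, retreat and check.

```bash
python3 - <<'E'
from workcell import env
from h import *
env.dwell(.4); print(env.read_state()["wrist_torque"])
env.gripper_to(.62)
env.move_straight([.5055,.2676,.13])
x,y=.540,.162
env.goto([x,y,.14],[180,0,30.5]); s=env.read_state();print(s["joint_positions"].round(1),s["clock"])
f=env.grab_frame("scene");i=f["image"];a=cv2.resize(i[140:240,235:360],None,fx=5,fy=5,interpolation=cv2.INTER_CUBIC)
cv2.imwrite("pics/n2.png",a)
E
```

```text
[ 0.97129968 -0.59517029  1.13012899]
[ 33.2  20.4 -15.   -0.  -54.7  87.3] 13.55
```

View pics/n2.png

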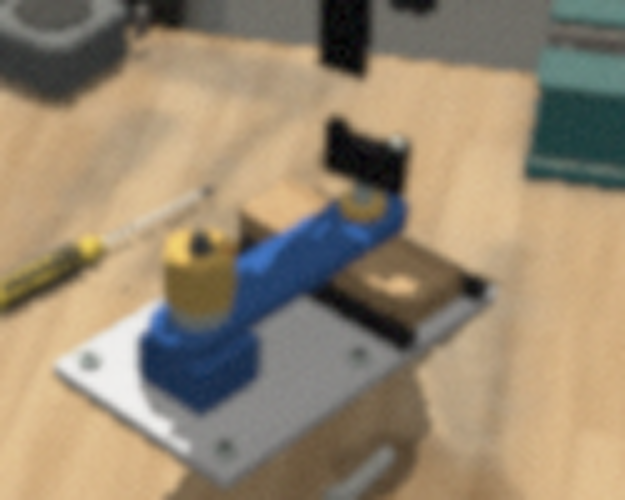

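The scene view shows the nut seated on its boss, at crop (200,270). The wing is undisturbed at crop (368,160), and the offcut and screwdriver are in place. Now I'll grip the thumbscrew.

```bash
python3 - <<'E'
from workcell import env
from h import *
x,y=.540,.1625
env.gripper_to(.45)
env.move_straight([x,y,.0585],rate=.06,force_limit=8)
env.gripper_to(0,30)
s=env.read_state();print(s["opening"],s["finger_force"],s["force"],s["wrist_torque"],s["position"],s["tool_rot"],s["clock"])
E
```

```text
0.1385327515723973 30.000129025429487 [-1.32033871  2.55783334  0.92709528] [ 0.51856679  0.66828771 -0.05401943] [0.53977695 0.16281516 0.05854377] [-1.79974425e+02  2.22817906e-03  3.04950240e+01] 16.3
```

```bash
python3 - <<'E'
from workcell import env
from h import *
a,h=turn(env,(.5398,.1629),.0585,30.5,5e-3,-6,25,.45);print(a,h)
env.dwell(.4)
s=env.read_state();print(s["opening"],s["position"],s["joint_positions"].round(1),s["wrist_torque"],s["tool_rot"],s["clock"])
E
```

```text
0 cmd 24.5 yaw 24.64 tau [-0.3  -0.1   0.02] F [-1.6  1.1  1.5] ff 30.0 t 16.6
1 cmd 18.5 yaw 18.72 tau [-0.09 -0.03 -0.02] F [-0.9  2.   1.7] ff 30.0 t 16.8
2 cmd 12.5 yaw 12.76 tau [0.21 0.23 0.01] F [-1.8  2.9  2.6] ff 30.0 t 17.1
3 cmd 6.5 yaw 6.78 tau [ 0.47  0.51 -0.01] F [-3.6  3.9  1.8] ff 30.0 t 17.3
4 cmd 0.5 yaw 0.73 tau [ 0.59  0.49 -0.01] F [-2.5  4.1  2.3] ff 30.0 t 17.6
5 cmd -5.5 yaw -5.27 tau [ 0.74  0.51 -0.04] F [-4.8  3.6  2.4] ff 30.0 t 17.8
6 cmd -11.5 yaw -11.27 tau [ 0.83  0.59 -0.06] F [-4.5  4.2  1.8] ff 30.0 t 18.1
7 cmd -17.5 yaw -17.27 tau [0.94 0.6  0.02] F [-3.2  4.8  2.7] ff 30.0 t 18.3
8 cmd -23.5 yaw -23.27 tau [ 1.05  0.58 -0.05] F [-3.5  5.5  2.1] ff 30.0 t 18.6
9 cmd -29.5 yaw -29.27 tau [1.12 0.64 0.  ] F [-4.   4.6  2.9] ff 30.0 t 18.8
10 cmd -35.5 yaw -35.26 tau [1.18 0.58 0.02] F [-3.4  5.9  1.2] ff 30.0 t 19.1
11 cmd -41.5 yaw -41.26 tau [1.24 0.6  0.01] F [-3.6  5.5  1.6] ff 30.0 t 19.3
12 cmd -47.5 yaw -47.26 tau [ 1.33  0.49 -0.01] F [-4.2  6.9  1.7] ff 30.0 t 19.6
13 cmd -53.5 yaw -53.26 tau [1.37 0.46 0.02] F [-3.4  6.6  1. ] ff 30.0 t 19.8
14 cmd -59.5 yaw -59.25 tau [1.36 0.45 0.04] F [-3.2  6.3  2. ] ff 30.0 t 20.1
15 cmd -65.5 yaw -65.07 tau [0.98 0.24 0.57] F [-2.1  5.4  1.3] ff 30.0 t 20.3
-96 True
0.14276678272727406 [0.54042719 0.16389286 0.05736144] [ 33.3  26.1 -20.    0.  -43.8  -8.4] [1.54065082 0.8472665  0.57022949] [-1.79887862e+02  7.98936670e-03 -6.50594357e+01] 20.7
```

The thumbscrew seated at a tool yaw of about -61°, with 0.57 Nm holding. Now I'll back it off 90°.

```bash
python3 - <<'E'
from workcell import env
from h import *
a,h=turn(env,(.5398,.1629),.0585-5e-3*96/360,-65.5,5e-3,9.45,10,2);print(a,h)
env.dwell(.5)
s=env.read_state();print(s["opening"],s["finger_force"],s["position"],s["qvel"].round(2),s["wrist_torque"],s["tool_rot"],s["clock"])
for n in("top","scene"):
    f=env.grab_frame(n);i=f["image"]
    i=i[140:240,240:360] if n=="top" else i[120:240,235:360]
    cv2.imwrite(f"pics/e_{n}.png",cv2.resize(i,None,fx=4.8,fy=4.8,interpolation=cv2.INTER_CUBIC))
E
```

```text
0 cmd -56.0 yaw -55.74 tau [-0.1  -0.02 -0.51] F [-3.3  5.1  0.8] ff 30.0 t 21.0
1 cmd -46.6 yaw -46.3 tau [-0.16  0.01 -0.54] F [-1.6  4.4  1. ] ff 30.0 t 21.3
2 cmd -37.2 yaw -36.85 tau [-0.18  0.07 -0.49] F [-2.3  5.1  2.1] ff 30.0 t 21.6
3 cmd -27.7 yaw -27.4 tau [-0.27  0.07 -0.56] F [-3.   4.5  1.3] ff 30.0 t 21.8
4 cmd -18.2 yaw -17.95 tau [-0.29  0.06 -0.51] F [-2.6  4.1  1.7] ff 30.0 t 22.1
5 cmd -8.8 yaw -8.81 tau [-0.26 -0.   -0.55] F [-2.5  4.1  1.1] ff 30.0 t 22.4
6 cmd 0.7 yaw 0.43 tau [-0.27 -0.04 -0.55] F [-3.   3.5  1.8] ff 30.0 t 22.7
7 cmd 10.1 yaw 9.77 tau [-0.28 -0.08 -0.5 ] F [-2.5  5.   1.6] ff 30.0 t 23.0
8 cmd 19.6 yaw 19.21 tau [-0.27 -0.29 -0.56] F [-0.9  3.9  1.7] ff 30.0 t 23.2
9 cmd 29.0 yaw 28.65 tau [-0.4  -0.5  -0.54] F [-1.   3.5  1.3] ff 30.0 t 23.5
94.50000000000001 False
0.13222213636214167 29.999579899013042 [0.54013544 0.16302966 0.05860072] [ 0.06  0.06  0.    0.03 -0.02  0.15] [ 1.08342605 -0.00874368 -0.02324859] [ 1.79997108e+02 -4.56647245e-02  2.89645181e+01] 24.0333
```

View pics/e_top.png

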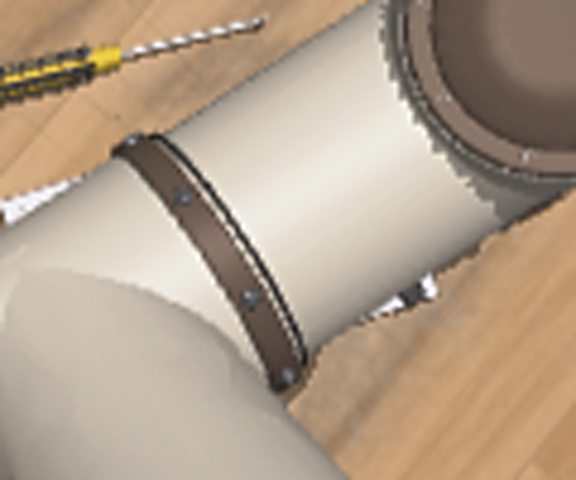

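View pics/e_scene.png

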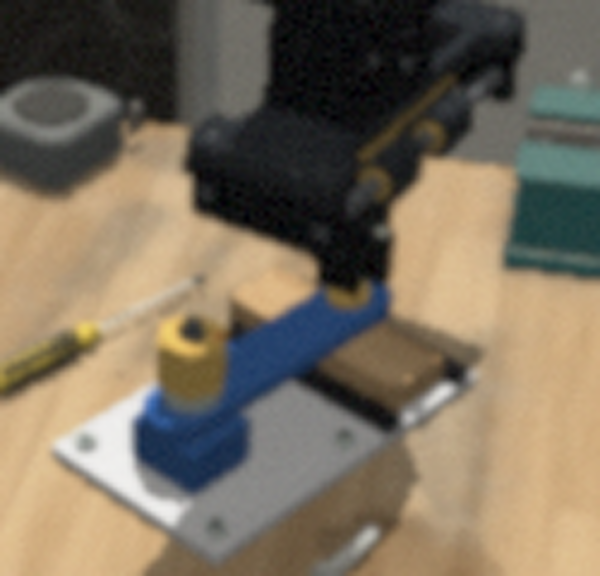

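The scene view shows the wing held in the fingers, with its white dot at crop (380,232), the same facing as at the start. The nut and offcut are unmoved. Seat was at about -62° and the tool is now at 29°, so the back-off is about 91°. I'm handing in.

```bash
python3 -c "
from workcell import env
print(env.close_job())"
```

```text
the job is handed in; nothing more can be done
None
```

I tightened the nut to its seat (about 65° of turn, 1.1 Nm held), seated the thumbscrew and backed it off about 91°, and handed in at about 24 s with the fingers still gripping it at 30 N; the judged result was not reported back to me.

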